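# Press two glued strips with a roller on a rocking board

### The arm

A 7-joint arm with a two-finger parallel gripper is mounted at the origin on the work surface. World frame = base frame: x ahead of the robot, y to its left, z up, the work surface at z = 0. Lengths are in m, angles in rad, forces in N, time in s.
With the tool pointing down it reaches from about 0.425 to 0.925 m from the base axis. Payload 6.8 kg.
Tool frame: the origin (TCP) lies between the finger pads; the fingertips stand r.tips_ahead ahead of it and the grasp point (between the pads) lies 5 mm behind it (r.tips_ahead is the distance from the TCP to the fingertips, in m); z points along the fingers, y is the line along which they close (so a half turn about z gives the same grasp; the last joint's range is limited). The gripper opens to 85 mm and grips with 20 to 120 N. Pads are 22 mm wide; open, the fingers measure 114 mm over their backs; the gripper's body (76 mm by 85 mm) begins 54 mm behind the grasp point. The pads swing forward as they close: fully open they stand 13 mm farther back than shut.
Start: joints at [-1.397, 0.477, 0.022, 1.555, -0.011, 1.109, -0.083], TCP at [0.188, 0.648, 0.221] pointing down, gripper open.
Joint ranges: [-2.96, 2.96], [-0.34, 2.1], [-1.41, 1.46], [0.24, 2.44], [-1.37, 4.51], [0.17, 1.92], [-2.96, 2.96]. Speed limits (rad/s): [2.39, 2.39, 3.14, 3.14, 3.14, 3.14, 3.14].

### API

Orientations are given as a rotation vector (axis times angle).
In Python, from bench import r gives the robot as it stands.
- The arm moves only by the tool move_arm, never from a script. Its argument "rows" is one flat list of numbers, 4 for each row, row after row: the shift along the tool's x, y, z in cm, then the turn about the tool's z in degrees. In form: [tx, ty, tz, twist, tx, ty, tz, twist, ...]. A call has 1 to 10 rows; each row is the pose to reach, as a shift and turn from the pose commanded when the call began, along the tool's axes at that moment; what a row does not reach only later rows make up. A row lasts 1/8 s, in which the tool goes at most 62.5 mm and 10.7 degrees, less where a joint would pass 70% of its speed; a pose out of reach is approached as far as the arm can. A call with a gripper value outside its range is refused whole. "fingers" is the opening, from 0 (shut) to 1 (fully open), set as the call begins (left out, the last holds). The fingers move at their own pace and stop on an object; "newtons" is the grip in N (left out, the last holds). Time passes only in rows, so rows that repeat a pose let the fingers close. It gives the time, the measured TCP pose, the force, the opening and the grip force at its end, in the units of the state.
- r.get_obs(): the state, without advancing time (a new reading comes with each control period).
- r.grab_frame(name): name is "scene" or "top" or "wrist"; returns the picture (480x640x3 uint8, blue, green, red); there is no depth.
- r.camera_params(name): a dict with "fx", "fy", "cx", "cy" (pixels), "world_from_camera" (4x4, takes a point from camera to world coordinates). Camera axes: x right, y down, z forward; pixel columns grow to the right and rows downward; lengths in m; the calibration is good to about 2 mm. The wrist camera is an equidistant fisheye: a pixel r from the principal point sees the ray r / f radians off the axis. A picture is of the moment at which its call begins: read the wrist's pose just before it. camera_params takes no time and is no camera call; for the wrist camera it gives the pose at the moment of the call.
- r.hand_in(): hands the job in; it is judged then, once.
The state is a dict: "clock": time; "joints": joint angles; "qvel": joint speeds; "tau": joint torques, N m; "tcp_pos": TCP position; "orientation": TCP orientation; "contact_force": force on the tool from outside, world axes, zero at the start; "moment": the same for the moment, N m; "grip_width": finger opening in m; "gripper_force": force on a finger pad.
Only numpy, scipy, OpenCV 4.12 (cv2) and the standard library are available. Lean on these libraries where they do the work, as an engineer would, in place of code of your own. Each camera call takes 0.05 s, during which the arm holds its last target. There are 200 camera calls.

### The job

Take the rocking pressing board by its bar handle and tilt it so that the loose roller rolls off its end stop onto the nearer glued strip (the one closer to the handle), bring it to rest there and let it press for three seconds, then roll it on to the farther strip and bring it to rest there for three seconds too. Steer the roller only by tilting: do not touch it, do not let it bang into the end stops or leave the board. The program finishes while still holding the handle, with the board near level and the roller resting on the farther strip.

Things in the scene. Friction and masses are not known exactly. Their poses are not given: they have to be found in the camera images.
- stand: Fixed grey stand of the pressing board, placed and turned anew each run: foot plate 170 x 220 mm, two upright cheeks 68 mm either side of the middle, 102 mm high, outside the board's rails; origin on the table under the hinge. x: hinge axis, roughly away from the robot; y: along the board, from handle end (-y) to far end (+y).
- pivot (a point): Middle of the board's hinge axis, 90 mm above the table, fixed in the stand, axes as the stand's.
- board (a joint): Tilt of the board, rad, free hinge, -0.12 to 0.12 between stops. 0 level; positive: handle end up, the roller rolls to +y (away from the handle). Starts at -0.12, resting on its stop. Board 0.5 kg, centre of mass near the hinge; friction 0.01 Nm, damping 0.03 Nms/rad: let go, it drops to a stop, on the side where the roller is.
- handle (a point): Middle of the steel bar handle: round bar 14 mm thick, 100 mm long, parallel to the hinge axis, 275 mm from it at the -y end, level with the axis when the board is level (90 mm up; 57 mm at the start). Side arms 46 mm either side of its middle; 68 mm free between bar and board end. 1 mm of handle height is 0.0036 rad of tilt. Its axes tilt with the board.
- roller: Loose black rubber roller, aluminium ends, 44 mm diameter, 90 mm long, 0.45 kg nominal; origin at its middle, axis parallel to the hinge. Lies between rails 94 mm apart; centre 27 mm above the hinge axis along the board's normal. Accelerates 6.5 m/s2 per rad of tilt beyond its rolling resistance of about 0.02 rad; drag time constant about 2 s. Starts at rest on the near stop.
- strip_a_mid (a point): Middle of the nearer glued strip, on the deck surface 5 mm above the hinge axis: a pale paper strip across the deck, 36 mm wide along the board. A black clip of the same 36 mm with a wire loop sits on the +x rail beside it and stays visible under the roller. 45 to 100 mm from the hinge on the handle side (-y), new each run, fixed to the board in a run. Its y points along the board to the far end.
- strip_b_mid (a point): Middle of the farther glued strip: same as the nearer one, with its own clip, 50 to 115 mm beyond the hinge on the far side (+y).
- stop_near (a point): Inner face of the black rubber end stop (10 mm thick, 30 mm high) across the channel at the handle end of the board: middle of its foot on the deck, 190 mm from the hinge. A roller touching it has its centre 168 mm from the hinge. Axes as the board's.
- stop_far (a point): The same on the rubber end stop at the far end, 190 mm beyond the hinge (+y).
Not all that is in view belongs to the job. What is shaped like the roller but red or turquoise is not meant.

How it is judged:
On the way, in this order (a step that is already met when the one before it is completed fails the run):
1. the board is held near level and the roller rests on the nearer strip for three seconds (y of roller in the frame of strip_a_mid between -0.018 and 0.018 m and z of roller in the frame of strip_a_mid below 0.03 m and linear speed of roller below 0.05 m/s and value of joint board between -0.06 and 0.06 rad), for 2.7 s.
2. the roller then rests on the farther strip for three seconds (y of roller in the frame of strip_b_mid between -0.018 and 0.018 m and z of roller in the frame of strip_b_mid below 0.03 m and linear speed of roller below 0.05 m/s and value of joint board between -0.06 and 0.06 rad), for 2.7 s.
At the end, for the whole second after the job is handed in: The roller lies still on the farther strip (its axis within 18 mm of the strip's middle along the board, slower than 0.05 m/s), the board is within 0.06 rad of level and the fingers hold its handle (contact force over 2 N) (all of step 2 and contact force between the fingers and board above 2 N); the arm keeps its last pose, push and grip.
It fails at once if the roller is touched by the gripper or arm (contact force between any of the fingers, the arm and roller above 0.5 N).
It fails at once if the roller runs into the far end stop faster than 0.15 m/s, or into the near one faster than 0.25 m/s ((y of roller in the frame of stop_far above -0.026 m and linear speed of roller above 0.15 m/s) or (y of roller in the frame of stop_near below 0.026 m and linear speed of roller above 0.25 m/s)).
It fails at once if the roller leaves the board (height (world z) of roller below 0.07 m).
It also fails if it takes over 51 s, if anything falls off the work surface, if the arm or the gripper's body presses on something with over 40 N, if the wrist force passes 120 N, or if a joint passes its speed limit or range.

## Working session

There is one attempt and no reset: what is moved stays moved. The work goes in short steps, Python scripts to look and compute and a tool call to move; the robot and the scene stay as the last step left them, time stands still between calls to the robot, and variables do not carry over. Pictures are saved under pics/ and viewed, at most 10 in all, crops included, and the job is handed in when it is done.

Besides the shell and the picture viewer there is one more tool, called after "Emit:" by a JSON object that holds its "method" and its "body", one argument or row to a line. move_arm: Moves the arm, as the interface text tells. Its arguments: {"type":"object","properties":{"rows":{"type":"array"},"fingers":{"type":"number"},"newtons":{"type":"number"}},"required":["rows"]}

```bash
mkdir -p pics; ls; python3 - <<'E'
from bench import r
import cv2
o=r.get_obs();print(o, r.tips_ahead)
for n in("scene","top"):
    cv2.imwrite(f"pics/{n}0.png",r.grab_frame(n));p=r.camera_params(n);print(n,p)
E
```

```text
pics
{'clock': 0.0, 'joints': array([-1.39712245,  0.47781694,  0.02236043,  1.5564376 , -0.01147842,
        1.10927113, -0.08307378]), 'qvel': array([ 1.84757836e-03, -1.41056628e-04,  5.53200151e-05,  7.84345195e-04,
       -4.28562107e-04,  1.96970971e-03,  1.13859955e-03]), 'tau': array([-5.78538165e-04, -5.96459949e+01,  1.60766255e+00, -2.81186736e+01,
        1.24937898e-02,  9.71287343e-03, -7.70415880e-06]), 'tcp_pos': array([0.18755826, 0.64779957, 0.21982068]), 'orientation': array([-4.41072685e-01, -3.11038267e+00,  2.83094608e-03]), 'contact_force': array([ 0.63383844, -0.21135877, -0.11460838]), 'moment': array([-0.03613774,  0.04763616,  0.03706765]), 'gripper_force': 0.0, 'grip_width': 0.08555920160099417} 0.014
scene {'fx': 577.2780529637248, 'fy': 577.2780529637248, 'cx': 316.32075116806584, 'cy': 236.12311109052638, 'world_from_camera': array([[ 0.52175153,  0.49527066, -0.69460948,  1.26690373],
       [ 0.8529043 , -0.28550989,  0.43707934, -0.43177863],
       [ 0.0181547 , -0.82048223, -0.57138369,  0.67364132],
       [ 0.        ,  0.        ,  0.        ,  1.        ]])}
top {'fx': 464.4792568646585, 'fy': 464.4792568646585, 'cx': 315.0503126837253, 'cy': 240.65527889885476, 'world_from_camera': array([[ 7.25104781e-04, -9.96551759e-01,  8.29702740e-02,
         4.72899375e-01],
       [-9.99981639e-01, -1.22176872e-03, -5.93543050e-03,
         1.70861202e-02],
       [ 6.01633419e-03, -8.29644468e-02, -9.96534347e-01,
         9.46678995e-01],
       [ 0.00000000e+00,  0.00000000e+00,  0.00000000e+00,
         1.00000000e+00]])}
```

View pics/scene0.png

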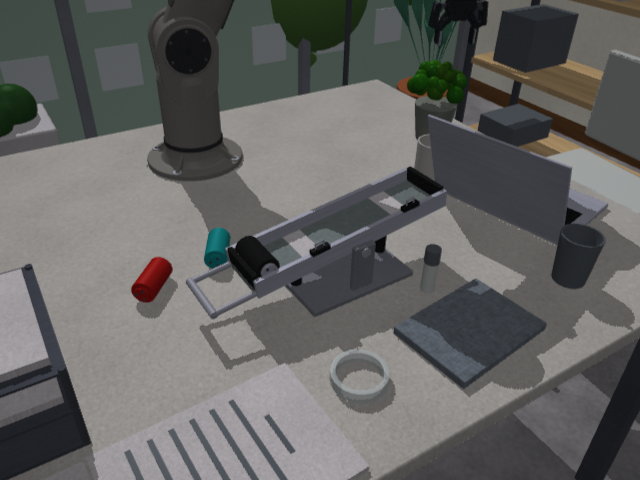

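View pics/top0.png

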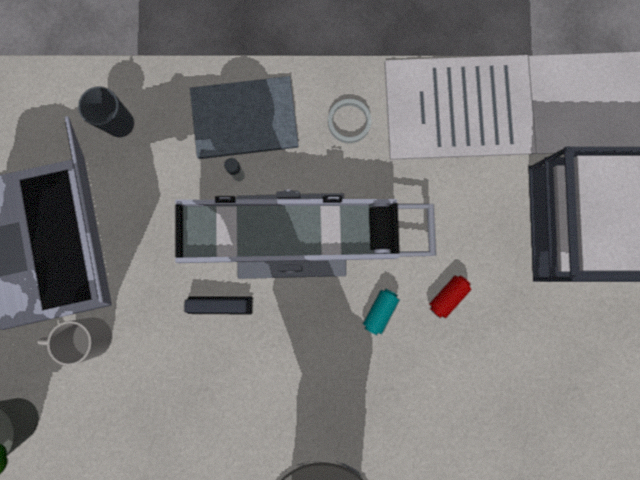

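The scene view shows the board with its handle at lower left. The roller is by the near stop, and the clips are at about (320,248) and (410,206). In the top view the handle bar is at about (433,230), and the strips and clips are at columns about 331 (near) and 226 (far).

```bash
python3 - <<'E'
import cv2
im=cv2.imread("pics/top0.png")[185:285,170:440]
im=cv2.resize(im,None,fx=2.9,fy=2.9,interpolation=cv2.INTER_CUBIC)
im=cv2.convertScaleAbs(im,alpha=1.5)
cv2.imwrite("pics/topc.png",im)
E
```

```text
(no output)
```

View pics/topc.png

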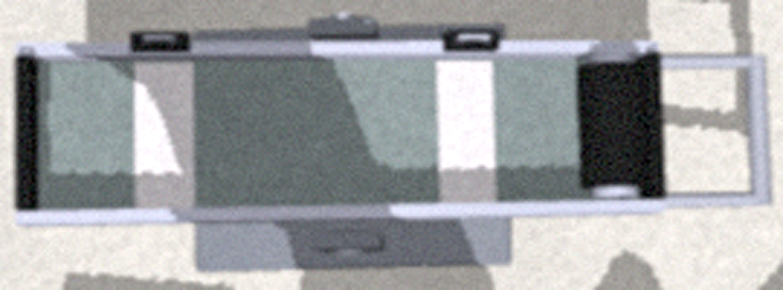

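```bash
cat > h.py <<'E'
import numpy as np
from scipy.optimize import least_squares
def proj(P,p):
    W=np.linalg.inv(p["world_from_camera"]); c=W[:3,:3]@P+W[:3,3]
    return np.array([p["fx"]*c[0]/c[2]+p["cx"],p["fy"]*c[1]/c[2]+p["cy"]])
def world(q,x,y,z,t):   # board coords -> world; t tilt, + handle up
    c,s=np.cos(t),np.sin(t); yy=y*c+z*s; zz=-y*s+z*c
    C,S=np.cos(q[2]),np.sin(q[2])
    return np.array([q[0]+C*x-S*yy,q[1]+S*x+C*yy,.09+zz])
E
python3 - <<'E'
from bench import r
from h import *
p=r.camera_params("top")
cr=lambda u,v:np.array([170+(u+.5)/2.9-.5,185+(v+.5)/2.9-.5])
t=-.12
obs=lambda q:[(world(q,0,-.275,0,t),cr(759,130)),(world(q,0,.19,.035,t),cr(39,132)),(world(q,0,0,.012,0),cr(342,132)),
 (world(q,0,q[3],.005,t),cr(466,128)),(world(q,0,q[4],.005,t),cr(163,133)),(world(q,.047,-.275,0,t),cr(757,57)),(world(q,-.047,-.275,0,t),cr(762,203))]
f=lambda q:np.concatenate([proj(P,p)-m for P,m in obs(q)])
s=least_squares(f,[.5,0,0,-.07,.08]);print(s.x,f(s.x).reshape(-1,2).round(2))
q=s.x;np.save("q.npy",q)
for tt in(-.12,0,.12):print(tt,world(q,0,-.275,0,tt))
E
```

```text
[ 0.56285323  0.05955899  0.02381366 -0.07611311  0.11551859] [[ 0.4  -0.27]
 [-2.18 -0.67]
 [ 1.47 -0.27]
 [ 0.01  1.12]
 [ 0.    0.4 ]
 [ 0.03  0.78]
 [ 0.44 -1.11]]
-0.12 [ 0.56935428 -0.21338598  0.05707914]
0 [ 0.56940137 -0.21536304  0.09      ]
0.12 [ 0.56935428 -0.21338598  0.12292086]
```

```bash
python3 - <<'E'
from bench import r
from h import *
p=r.camera_params("top");ps=r.camera_params("scene")
cr=lambda u,v:np.array([170+(u+.5)/2.9-.5,185+(v+.5)/2.9-.5])
t=-.12
obs=lambda q:[(world(q,0,-.275,0,t),cr(759,130)),(world(q,0,.19,.005,t),cr(39,132)),(world(q,0,0,.012,0),cr(342,132)),
 (world(q,0,q[3],.005,t),cr(466,128)),(world(q,0,q[4],.005,t),cr(163,133)),(world(q,.047,-.275,0,t),cr(757,57)),(world(q,-.047,-.275,0,t),cr(762,203)),(world(q,0,-.168,.027,t),cr(614,124))]
f=lambda q:np.concatenate([proj(P,p)-m for P,m in obs(q)])
s=least_squares(f,[.5,0,0,-.07,.08]);print(s.x,f(s.x).reshape(-1,2).round(2))
q=s.x;np.save("q.npy",q)
for tt in(-.12,0,.12):print(tt,world(q,0,-.275,0,tt))
for y in q[3:]:print(proj(world(q,.055,y,.03,t),ps),proj(world(q,0,y,.005,t),ps))
print(proj(world(q,.045,-.168,.027,t),ps),proj(world(q,0,-.275,0,t),ps))
from scipy.spatial.transform import Rotation as R
print(R.from_rotvec(r.get_obs()["orientation"]).as_matrix().round(4))
E
```

```text
[ 0.5637701   0.06051575  0.0201492  -0.07706494  0.11459921] [[-0.08 -0.23]
 [-0.02  0.25]
 [ 0.94 -0.77]
 [ 0.    0.77]
 [-0.   -0.34]
 [-0.36  0.82]
 [-0.13 -1.06]
 [-0.38  0.58]]
-0.12 [ 0.56927091 -0.21245121  0.05707914]
0 [ 0.56931075 -0.21442843  0.09      ]
0.12 [ 0.56927091 -0.21245121  0.12292086]
[319.33521371 250.55425793] [303.33715075 245.51610992]
[409.68763357 207.2325821 ] [390.30420049 204.67524008]
[268.67330743 271.56463813] [199.8926479  296.61566469]
[[-9.606e-01  2.781e-01 -3.000e-04]
 [ 2.781e-01  9.606e-01 -1.600e-03]
 [-1.000e-04 -1.600e-03 -1.000e+00]]
```

Pixel residuals are about 1 px or less, and the scene-camera reprojections match (clips at 320,248 and 410,206). Next I'm moving over to the handle.

Emit:
{"method": "move_arm", "body": {
  "rows": [0, 0, -5, 0, -2, -2, -10, -1, -6, -5, -10, -3, -10, -9, -10, -5, -15, -13, -10, -7, -19, -16, -10, -9, -23, -20, -10, -11, -28, -24, -10, -13, -32, -27.5, -10, -15, -36, -31, -10, -17.3],
  "fingers": 0.7,
  "newtons": 40
}}

```text
clock: 1.35
tcp_pos: [0.4479, 0.2485, 0.3206]
orientation: [0.033, -3.141, 0.0]
contact_force: [0.4, -0.5, -0.1]
grip_width: 0.0598
gripper_force: 0.0
```

```bash
cat > st.py <<'E'
from bench import r
from h import *
from scipy.spatial.transform import Rotation as R
o=r.get_obs();q=np.load("q.npy");M=R.from_rotvec(o["orientation"]).as_matrix()
d=world(q,0,-.275,0,-.12)-o["tcp_pos"]
print(o["clock"],o["tcp_pos"],"to handle, tool cm",(100*M.T@d).round(2),"yaw err deg",np.degrees(np.arctan2(M[1,1],M[0,1])-np.pi/2-q[2]).round(2),o["grip_width"],o["contact_force"].round(1))
E
python3 st.py
```

```text
1.35 [0.44789686 0.24853974 0.32060435] to handle, tool cm [-11.17 -46.34  26.35] yaw err deg 0.05 0.05978167667459177 [ 0.4 -0.5 -0.1]
```

Emit:
{"method": "move_arm", "body": {
  "rows": [-1.4, -5.8, 0, 0, -2.8, -11.6, 0, 0, -4.2, -17.4, 0, 0, -5.6, -23.2, 0, 0, -7, -29, 0, 0, -8.4, -34.8, 0, 0, -9.8, -40.6, 2, 0, -11.2, -46.3, 5, 0, -11.2, -46.3, 11, 0, -11.2, -46.3, 17, 0]
}}

```text
clock: 2.6
tcp_pos: [0.5684, -0.2113, 0.1489]
orientation: [-0.029, 3.141, -0.001]
contact_force: [1.1, 0.9, 0.4]
grip_width: 0.0601
gripper_force: 0.0
```

```bash
python3 st.py; python3 - <<'E'
from bench import r
import cv2,numpy as np
from h import *
p=r.camera_params("wrist");im=r.grab_frame("wrist");cv2.imwrite("pics/w1.png",im)
q=np.load("q.npy");W=np.linalg.inv(p["world_from_camera"])
for x in(-.04,0,.04):
    P=world(q,x,-.275,0,-.12);c=W[:3,:3]@P+W[:3,3];th=np.arctan2(np.hypot(*c[:2]),c[2]);k=th/np.hypot(*c[:2])
    print(p["fx"]*c[0]*k+p["cx"],p["fy"]*c[1]*k+p["cy"])
E
```

```text
2.6 [ 0.56837806 -0.2113014   0.14892223] to handle, tool cm [-0.08 -0.11  9.18] yaw err deg -0.11 0.06009878186311007 [1.1 0.9 0.4]
316.4303685723697 182.10846180501585
316.6987786901674 238.7149896376628
316.9856387963142 289.9725093505417
```

View pics/w1.png

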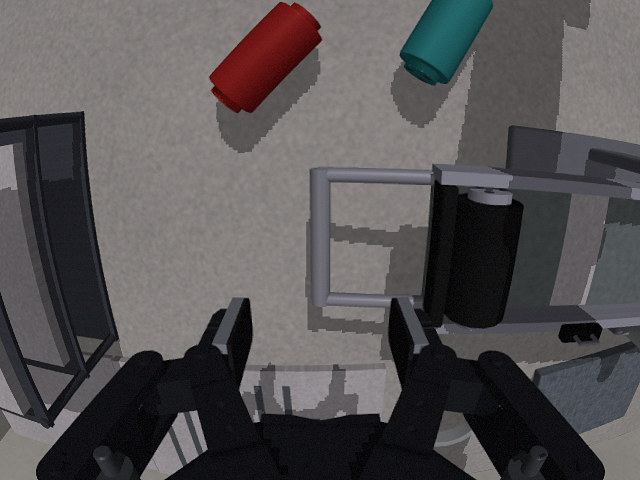

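The wrist view shows the bar centred at about (320,236), within 3 px of the prediction, and the fingers straddle it. I'll descend and close now.

Emit:
{"method": "move_arm", "body": {
  "rows": [0, 0, 4, 0, 0, 0, 7.5, 0, 0, 0, 9.3, 0, 0, 0, 9.7, 0]
}}

```text
clock: 3.15
tcp_pos: [0.5685, -0.21, 0.0536]
orientation: [0.032, -3.14, -0.0]
contact_force: [-0.8, -0.1, 0.2]
grip_width: 0.0596
gripper_force: 0.0
```

Emit:
{"method": "move_arm", "body": {
  "rows": [0, 0, 0, 0, 0, 0, 0, 0, 0, 0, 0, 0, 0, 0, 0, 0],
  "fingers": 0
}}

```text
clock: 3.65
tcp_pos: [0.5688, -0.2101, 0.0542]
orientation: [-0.032, 3.141, -0.0]
contact_force: [-0.8, -0.5, -0.3]
grip_width: -0.0001
gripper_force: 0.0
```

```bash
python3 st.py; python3 - <<'E'
from bench import r
import cv2,numpy as np
s=r.grab_frame("scene")[170:370,130:350];w=r.grab_frame("wrist")[130:430,180:560]
cv2.imwrite("pics/c1.png",np.hstack([cv2.resize(s,(400,364)),cv2.resize(w,(400,364))]))
E
```

```text
3.65 [ 0.5688477  -0.21013765  0.05422942] to handle, tool cm [-0.04 -0.23 -0.28] yaw err deg 0.0 -0.0001115239641067127 [-0.8 -0.5 -0.3]
```

View pics/c1.png

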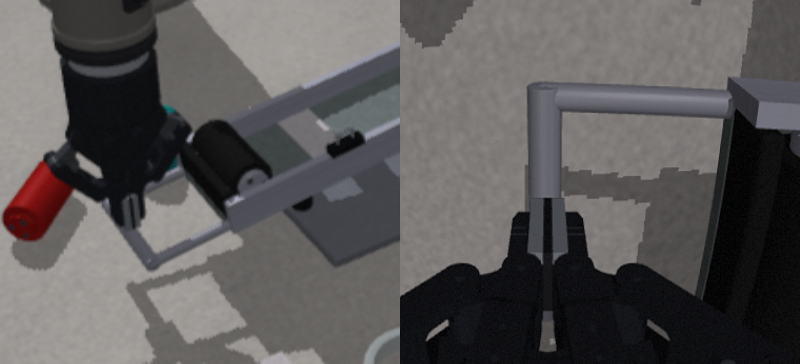

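```bash
python3 - <<'E'
from bench import r
import cv2
from h import *
p=r.camera_params("scene");q=np.load("q.npy");o=r.get_obs();t=o["tcp_pos"]
for dz in(-.014,0,.005,.02):print(dz,proj(t+[0,0,dz],p))
for x in(-.04,0,.05):print("bar",proj(world(q,x,-.275,0,-.12),p))
s=cv2.imread("pics/c1.png")
im=r.grab_frame("scene")[220:330,160:280]
cv2.imwrite("pics/c2.png",cv2.resize(im,None,fx=5,fy=5,interpolation=cv2.INTER_CUBIC))
E
```

```text
-0.014 [202.10121831 303.89444547]
0 [201.28172996 297.38850115]
0.005 [200.98565019 295.03791428]
0.02 [200.08643108 287.89898493]
bar [190.25996878 283.11768227]
bar [199.8926479  296.61566469]
bar [212.7605109  314.64701259]
```

View pics/c2.png

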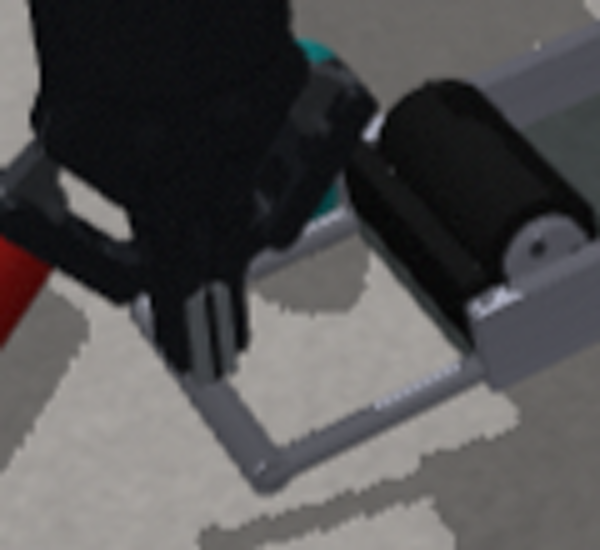

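The fingers shut with tips on top of the bar: in the image they end at about (201,296), roughly 2 cm higher than expected. I'll reopen, go lower in steps while watching the force, and close again.

Emit:
{"method": "move_arm", "body": {
  "rows": [0, 0, -1, 0, 0, -0.1, -1, 0, 0, -0.1, -1, 0],
  "fingers": 0.55
}}

```text
clock: 4.18
tcp_pos: [0.5687, -0.2113, 0.064]
orientation: [-0.031, 3.141, -0.0]
contact_force: [0.9, 0.3, -0.2]
grip_width: 0.0468
gripper_force: 0.0
```

Emit:
{"method": "move_arm", "body": {
  "rows": [0, 0, 1, 0, 0, 0, 2, 0, 0, 0, 2.5, 0, 0, 0, 2.8, 0]
}}

```text
clock: 4.68
tcp_pos: [0.5683, -0.2111, 0.0351]
orientation: [0.031, -3.141, -0.0]
contact_force: [-0.2, -0.2, 0.5]
grip_width: 0.0469
gripper_force: 0.0
```

```bash
python3 st.py; python3 - <<'E'
from bench import r
import cv2
im=r.grab_frame("scene")[220:330,160:280]
cv2.imwrite("pics/c3.png",cv2.resize(im,None,fx=5,fy=5,interpolation=cv2.INTER_CUBIC))
E
```

```text
4.675 [ 0.56828702 -0.21110701  0.03507052] to handle, tool cm [-0.09 -0.14 -2.2 ] yaw err deg -0.01 0.04690280952271741 [-0.2 -0.2  0.5]
```

View pics/c3.png

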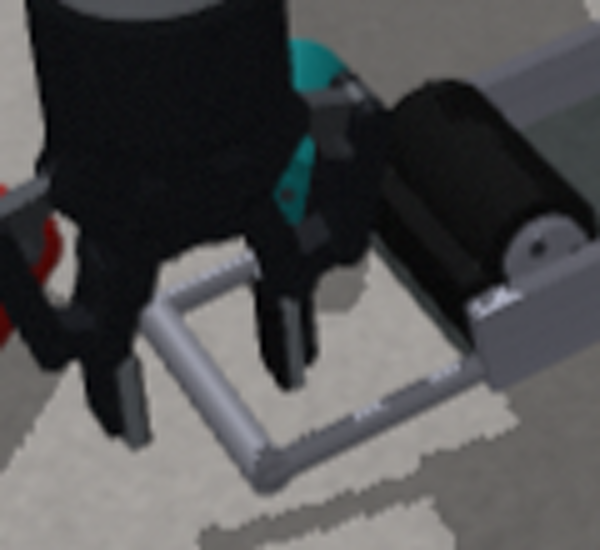

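The fingers now straddle the bar, with tips at about (187,309) and (218,297), roughly at bar-centre level. I'll go 12 mm lower and close.

Emit:
{"method": "move_arm", "body": {
  "rows": [0, 0, 0.8, 0, 0, 0, 1.2, 0, 0, 0, 1.2, 0]
}}

```text
clock: 5.1
tcp_pos: [0.5684, -0.2111, 0.0234]
orientation: [0.032, -3.141, -0.0]
contact_force: [-0.3, -0.2, 0.5]
grip_width: 0.0472
gripper_force: 0.0
```

Emit:
{"method": "move_arm", "body": {
  "rows": [0, 0, 0, 0, 0, 0, 0, 0, 0, 0, 0, 0, 0, 0, 0, 0],
  "fingers": 0
}}

```text
clock: 5.6
tcp_pos: [0.5687, -0.2114, 0.0241]
orientation: [-0.031, 3.141, -0.0]
contact_force: [-0.1, -0.4, 2.2]
grip_width: 0.0126
gripper_force: 38.9
```

Gripped: opening 12.6 mm at 39 N. Now I'm raising the board to level, where the roller stays at its stop.

Emit:
{"method": "move_arm", "body": {
  "rows": [0, 0, -0.4, 0, 0, -0.05, -1, 0, 0, -0.1, -1.6, 0, 0, -0.15, -2.2, 0, 0, -0.2, -2.8, 0, 0, -0.2, -3.2, 0, 0, -0.2, -3.2, 0]
}}

```text
clock: 6.48
tcp_pos: [0.5688, -0.2133, 0.0562]
orientation: [-0.031, 3.141, -0.0]
contact_force: [1.6, -3.9, -3.2]
grip_width: 0.0126
gripper_force: 39.0
```

```bash
cat > m.py <<'E'
from bench import r
import cv2,sys
from h import *
from scipy.optimize import brentq
q=np.load("q.npy");p=r.camera_params("top")
o=r.get_obs();t=np.arcsin((o["tcp_pos"][2]-.0241-.0329)/.275)
im=r.grab_frame("top");g=im.max(2).astype(int)
# sample brightness along channel line at roller axis height, x offset -.02..+.02
ys=np.arange(-.2,.2,.002)
prof=[]
for y in ys:
    v=[]
    for x in(-.02,-.01,0,.01,.02):
        u=proj(world(q,x,y,.027,t),p);v.append(cv2.getRectSubPix(im,(1,1),tuple(map(float,u))).max())
    prof.append(np.median(v))
prof=np.array(prof)
d=prof<40
print("t",o["clock"],"z",o["tcp_pos"][2].round(4),"y",o["tcp_pos"][1].round(4),"tilt",t.round(4),"F",o["contact_force"].round(1),"grip",o["gripper_force"],o["grip_width"].round(4))
runs=[];s=None
for i,b in enumerate(list(d)+[False]):
    if b and s is None:s=i
    if not b and s is not None:runs.append((ys[s].round(3),ys[i-1].round(3)));s=None
print("dark runs",runs,"a,b",q[3:])
if len(sys.argv)>1:
    print(prof[::3].astype(int));cv2.imwrite(sys.argv[1],cv2.resize(im[180:290,165:445],None,fx=2.8,fy=2.8,interpolation=cv2.INTER_CUBIC))
E
python3 m.py pics/t1.png
```

```text
Traceback (most recent call last):
  File "m.py", line 18, in <module>
    print("t",o["clock"],"z",o["tcp_pos"][2].round(4),"y",o["tcp_pos"][1].round(4),"tilt",t.round(4),"F",o["contact_force"].round(1),"grip",o["gripper_force"],o["grip_width"].round(4))
                                                                                                                                                               ^^^^^^^^^^^^^^^^^^^^^
AttributeError: 'float' object has no attribute 'round'
```

```bash
sed -i 's/o\["grip_width"\].round(4)/o["grip_width"]/' m.py; python3 m.py pics/t1.png
```

```text
t 6.525 z 0.056 y -0.2133 tilt -0.0037 F [ 2.5 -4.  -3.7] grip 39.020079374313354 0.012774023425596491
dark runs [(np.float64(-0.196), np.float64(-0.148)), (np.float64(0.188), np.float64(0.198))] a,b [-0.07706494  0.11459921]
[110  28  21  23  27  30  24  18  19  48  87  88  85  86  88  87  89  87
 129 136 137 136 145 205 131 130 132 132 132 131 135 132 133 127 128 132
 133 133 128 130 132 129 129 128 129 128 128 127 126 192 204 203 201 208
 206 135 128 128 128 126 128 130 127 130  75   9  27]
```

View pics/t1.png

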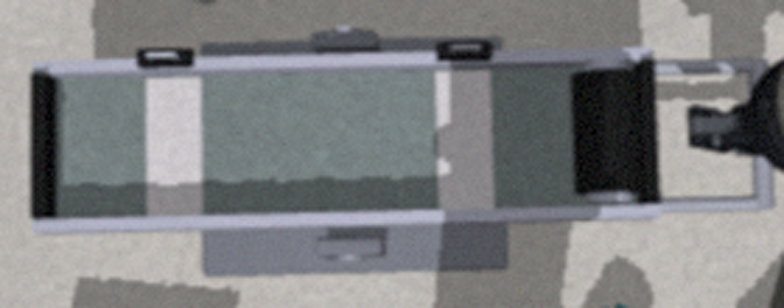

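Board is near level, with the roller still at the near stop (crop col about 605). The strips are at crop cols about 465 and 174, and the gripper is on the handle. I'll re-check the strip positions at level and give a first tilt pulse.

```bash
python3 - <<'E'
from bench import r
from h import *
q=np.load("q.npy");p=r.camera_params("top")
for n,u in(("a",465),("b",174),("foot far",57),("bar",761)):
    c=165+(u+.5)/2.8-.5
    for t in(-.0137,-.0037,.0063):
        z=.0 if n=="bar" else .005
        print(n,t,least_squares(lambda y:proj(world(q,0,y[0],z,t),p)[0]-c,[0.]).x)
import math
# pulse plan: rest->tilt
def sim(th,n,rest,s=0,dt=.005):
    v=x=0;T=0
    while T<6:
        tt=th if T<n*.125 else rest
        a=6.5*tt-v/2-(0.13*np.sign(v) if v else 0)
        if v==0: a=max(0,6.5*tt-.13)
        v2=v+a*dt
        if v>0 and v2<0: v2=0
        v=v2;x+=v*dt;T+=dt
    return x
for th in(.03,.04,.05):print(th,[round(sim(th,n,0)*1000) for n in range(2,12)])
E
```

```text
a -0.0137 [-0.07743741]
a -0.0037 [-0.0774499]
a 0.0063 [-0.07747015]
b -0.0137 [0.11376682]
b -0.0037 [0.11391498]
b 0.0063 [0.11407519]
foot far -0.0137 [0.19013292]
foot far -0.0037 [0.19058372]
foot far 0.0063 [0.19105619]
bar -0.0137 [-0.27521325]
bar -0.0037 [-0.2744535]
bar 0.0063 [-0.27372523]
0.03 [3, 6, 10, 16, 22, 29, 37, 45, 54, 64]
0.04 [7, 15, 26, 39, 54, 70, 88, 107, 127, 149]
0.05 [13, 28, 46, 68, 93, 120, 149, 181, 214, 248]
```

Emit:
{"method": "move_arm", "body": {
  "rows": [0, 0, -0.6, 0, 0, 0, -1.2, 0, 0, 0, -1.2, 0, 0, 0, -1.2, 0, 0, 0, -1.2, 0, 0, 0, -1.2, 0, 0, 0, -0.6, 0, 0, 0, -0.1, 0, 0, 0, -0.1, 0, 0, 0, -0.1, 0]
}}

```text
clock: 7.82
tcp_pos: [0.5688, -0.2132, 0.0565]
orientation: [-0.031, 3.141, -0.0]
contact_force: [2.6, -4.3, -2.7]
grip_width: 0.0126
gripper_force: 39.2
```

```bash
python3 m.py;python3 m.py
```

```text
t 7.825 z 0.0565 y -0.2132 tilt -0.0019 F [ 2.6 -4.3 -2.7] grip 39.204561710357666 0.012574664434679469
dark runs [(np.float64(-0.196), np.float64(-0.188)), (np.float64(-0.148), np.float64(-0.108)), (np.float64(0.188), np.float64(0.198))] a,b [-0.07706494  0.11459921]
t 7.875 z 0.0565 y -0.2132 tilt -0.0017 F [ 1.9 -4.6 -2.9] grip 39.202247858047485 0.012702108905157062
dark runs [(np.float64(-0.196), np.float64(-0.188)), (np.float64(-0.148), np.float64(-0.108)), (np.float64(0.188), np.float64(0.198))] a,b [-0.07706494  0.11459921]
```

Emit:
{"method": "move_arm", "body": {
  "rows": [0, 0, -0.6, 0, 0, 0, -1.2, 0, 0, 0, -1.2, 0, 0, 0, -1.2, 0, 0, 0, -1.2, 0, 0, 0, -1.2, 0, 0, 0, -1.2, 0, 0, 0, -0.6, 0, 0, 0, 0, 0, 0, 0, 0, 0]
}}

```text
clock: 9.18
tcp_pos: [0.5687, -0.2132, 0.0563]
orientation: [-0.031, 3.141, -0.0]
contact_force: [3.0, -5.1, -0.9]
grip_width: 0.0129
gripper_force: 39.4
```

```bash
python3 m.py;python3 m.py
```

```text
t 9.175 z 0.0563 y -0.2132 tilt -0.0027 F [ 3.  -5.1 -0.9] grip 39.37857806682587 0.012882900396461304
dark runs [(np.float64(-0.196), np.float64(-0.188)), (np.float64(-0.086), np.float64(-0.048)), (np.float64(0.188), np.float64(0.198))] a,b [-0.07706494  0.11459921]
t 9.225 z 0.0564 y -0.2133 tilt -0.0022 F [ 3.5 -4.5 -1.6] grip 39.38165903091431 0.01291197575883894
dark runs [(np.float64(-0.196), np.float64(-0.188)), (np.float64(-0.084), np.float64(-0.046)), (np.float64(0.188), np.float64(0.198))] a,b [-0.07706494  0.11459921]
```

Emit:
{"method": "move_arm", "body": {
  "rows": [0, 0, 0.6, 0, 0, 0, 1.2, 0, 0, 0, 1.2, 0, 0, 0, 1.1, 0, 0, 0, 0.3, 0, 0, 0, 0, 0, 0, 0, 0, 0, 0, 0, 0, 0]
}}

```text
clock: 10.28
tcp_pos: [0.5687, -0.2133, 0.0566]
orientation: [-0.032, 3.141, -0.001]
contact_force: [4.5, -4.9, -2.1]
grip_width: 0.0127
gripper_force: 39.5
```

```bash
python3 m.py;python3 m.py
```

```text
t 10.275 z 0.0566 y -0.2133 tilt -0.0015 F [ 4.5 -4.9 -2.1] grip 39.50980067253113 0.01267500163925162
dark runs [(np.float64(-0.196), np.float64(-0.188)), (np.float64(-0.12), np.float64(-0.08)), (np.float64(0.188), np.float64(0.198))] a,b [-0.07706494  0.11459921]
t 10.325 z 0.0565 y -0.2133 tilt -0.0017 F [ 3.8 -4.7 -2.4] grip 39.508445262908936 0.012692562778273297
dark runs [(np.float64(-0.196), np.float64(-0.188)), (np.float64(-0.12), np.float64(-0.082)), (np.float64(0.188), np.float64(0.198))] a,b [-0.07706494  0.11459921]
```

Emit:
{"method": "move_arm", "body": {
  "rows": [0, 0, 0, 0, 0, 0, 0, 0, 0, 0, 0, 0]
}}

```text
clock: 10.75
tcp_pos: [0.5687, -0.2133, 0.0565]
orientation: [-0.032, 3.141, -0.001]
contact_force: [3.9, -4.8, -2.7]
grip_width: 0.0128
gripper_force: 39.5
```

```bash
python3 m.py; python3 - <<'E'
from bench import r
from h import *
import cv2
# tilt check: deck edge rows can't show; use scene cam: clip/far stop heights
q=np.load("q.npy");p=r.camera_params("scene");im=r.grab_frame("scene")
cv2.imwrite("pics/s3.png",cv2.resize(im[140:320,210:470],None,fx=3,fy=3,interpolation=cv2.INTER_CUBIC))
for t in(-.03,-.015,0,.015):
  print(t,*[((proj(world(q,x,y,z,t),p)-[210,140])*3).round(0) for x,y,z in((.055,q[3],.005),(.055,q[4],.005),(.0,.19,.035),(.045,-.1005,.027),(0.051,.2,.025))])
E
```

```text
t 10.75 z 0.0565 y -0.2133 tilt -0.0019 F [ 3.9 -4.8 -2.7] grip 39.50334370136261 0.012849853034048227
dark runs [(np.float64(-0.196), np.float64(-0.188)), (np.float64(-0.124), np.float64(-0.086)), (np.float64(0.188), np.float64(0.198))] a,b [-0.07706494  0.11459921]
-0.03 [332. 356.] [598. 249.] [638. 132.] [286. 329.] [703. 177.]
-0.015 [332. 354.] [598. 251.] [638. 136.] [286. 327.] [703. 181.]
0 [332. 353.] [598. 254.] [638. 140.] [287. 324.] [703. 185.]
0.015 [332. 351.] [597. 256.] [638. 143.] [288. 322.] [702. 189.]
```

View pics/s3.png

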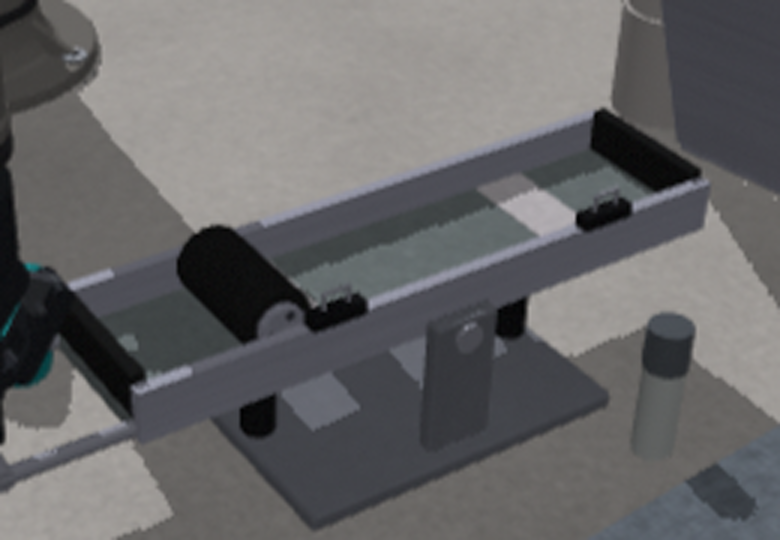

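```bash
cat > sim.py <<'E'
import numpy as np
from scipy.optimize import least_squares
# tz in cm per row (negative raises handle), base tilt th0
def sim(rows,th0,prm,x=0,v=0,th=None,tail=0):
    b,c,lag=prm;dt=.005;th=th0 if th is None else th;out=[]
    prev=th0
    for z in list(rows)+[rows[-1]]*tail:
        tgt=th0-z*.01/.275
        for i in range(25):
            cmd=prev+(tgt-prev)*(i+1)/25
            th+=(cmd-th)*dt/max(lag,.006)
            f=6.5*(th+b)-v/2
            if abs(v)<1e-9: v=0 if abs(f)<6.5*c else (f-np.sign(f)*6.5*c)*dt
            else:
                n=v+(f-np.sign(v)*6.5*c)*dt
                v=0 if n*v<0 else n
            x+=v*dt
        prev=tgt;out.append((x,v))
    return np.array(out)
P1=[-.6]+[-1.2]*5+[-.6,-.1,-.1,-.1];P2=[-.6]+[-1.2]*6+[-.6,0,0];P3=[.6,1.2,1.2,1.1,.3,0,0,0]
def res(p):
    a=sim(P1,-.0037,p);d=sim(P2,-.0019,p);e=sim(P3,-.0022,p,0,d[-1,1],tail=4)
    return 1000*np.array([a[-1,0]-.040,a[-1,1]*.05,d[-1,0]-.0615,(d[-1,1]-.03)*.05,e[7,0]+.035,e[11,0]+.040])
if __name__=="__main__":
    best=min((least_squares(res,[b,c,l],diff_step=.02,bounds=([-.03,.002,.01],[.03,.04,.2])) for b in(-.01,.001,.01) for c in(.01,.02) for l in(.05,.1)),key=lambda s:s.cost)
    print(best.x,best.fun.round(1));np.save("prm.npy",best.x)
E
python3 sim.py; python3 - <<'E'
from sim import *
p=np.load("prm.npy")
for n in range(0,7):
  for L in(0,.2,.4):
    o=sim([-.6]+[-1.2]*n+[-.6]+[L]*4,-.0019,p,tail=8);print(n,L,o[-9],o[-1])
E
python3 m.py
```

```text
[-0.00378657  0.01630094  0.01000731] [ 2.7  0.8 -3.6  1.   2.6 -1. ]
0 0 [0. 0.] [0. 0.]
0 0.2 [0. 0.] [0. 0.]
0 0.4 [-0.00173671 -0.00880182] [-0.0196027  -0.02546254]
1 0 [0.00386094 0.        ] [0.00386094 0.        ]
1 0.2 [0.00362505 0.        ] [0.00362505 0.        ]
1 0.4 [ 0.0018461  -0.00852474] [-0.01580218 -0.02529458]
2 0 [0.01120857 0.        ] [0.01120857 0.        ]
2 0.2 [0.01044271 0.        ] [0.01044271 0.        ]
2 0.4 [ 0.00880728 -0.0072366 ] [-0.00782888 -0.02451377]
3 0 [0.02142579 0.        ] [0.02142579 0.        ]
3 0.2 [0.01991186 0.        ] [0.01991186 0.        ]
3 0.4 [ 0.01817186 -0.00601195] [ 0.00249795 -0.02377145]
4 0 [0.03411099 0.        ] [0.03411099 0.        ]
4 0.2 [0.03170796 0.        ] [0.03170796 0.        ]
4 0.4 [ 0.02967344 -0.00486899] [ 0.01489758 -0.02307864]
5 0 [0.04893693 0.00108206] [0.04893875 0.        ]
5 0.2 [0.04555975 0.        ] [0.04555975 0.        ]
5 0.4 [ 0.04308892 -0.00381557] [ 0.02914077 -0.02244012]
6 0 [0.06528833 0.01051965] [0.06563992 0.        ]
6 0.2 [0.0612361 0.       ] [0.0612361 0.       ]
6 0.4 [ 0.05824134 -0.00273816] [ 0.04513974 -0.02178704]
t 10.85 z 0.0565 y -0.2133 tilt -0.0018 F [ 4.3 -3.8 -2.2] grip 39.50305759906769 0.012991038748798029
dark runs [(np.float64(-0.196), np.float64(-0.188)), (np.float64(-0.124), np.float64(-0.086)), (np.float64(0.188), np.float64(0.198))] a,b [-0.07706494  0.11459921]
```

Emit:
{"method": "move_arm", "body": {
  "rows": [0, 0, -0.6, 0, 0, 0, -1.2, 0, 0, 0, -1.2, 0, 0, 0, -1.2, 0, 0, 0, -0.9, 0, 0, 0, -0.4, 0, 0, 0, -0.1, 0, 0, 0, -0.1, 0, 0, 0, -0.1, 0, 0, 0, -0.1, 0]
}}

```text
clock: 12.15
tcp_pos: [0.5687, -0.2133, 0.0574]
orientation: [-0.031, 3.141, -0.0]
contact_force: [3.6, -3.7, -1.3]
grip_width: 0.0128
gripper_force: 39.4
```

```bash
python3 m.py;python3 m.py
```

```text
t 12.15 z 0.0574 y -0.2133 tilt 0.0016 F [ 3.6 -3.7 -1.3] grip 39.42386269569397 0.012774525114392903
dark runs [(np.float64(-0.196), np.float64(-0.188)), (np.float64(-0.094), np.float64(-0.056)), (np.float64(0.186), np.float64(0.198))] a,b [-0.07706494  0.11459921]
t 12.2 z 0.0574 y -0.2133 tilt 0.0016 F [ 2.7 -4.1 -1.4] grip 39.42259669303894 0.012314909129305222
dark runs [(np.float64(-0.196), np.float64(-0.188)), (np.float64(-0.094), np.float64(-0.056)), (np.float64(0.188), np.float64(0.198))] a,b [-0.07706494  0.11459921]
```

The roller is at -75 mm, 2 mm from the strip middle, and at rest. Holding there.

Emit:
{"method": "move_arm", "body": {
  "rows": [0, 0, 0, 0, 0, 0, 0, 0, 0, 0, 0, 0, 0, 0, 0, 0, 0, 0, 0, 0, 0, 0, 0, 0, 0, 0, 0, 0, 0, 0, 0, 0, 0, 0, 0, 0, 0, 0, 0, 0]
}}

```text
clock: 13.5
tcp_pos: [0.5687, -0.2133, 0.0575]
orientation: [-0.031, 3.141, -0.0]
contact_force: [3.1, -3.6, -2.5]
grip_width: 0.0127
gripper_force: 39.4
```

```bash
python3 m.py
```

```text
t 13.5 z 0.0575 y -0.2133 tilt 0.0017 F [ 3.1 -3.6 -2.5] grip 39.4225287437439 0.012650219780760568
dark runs [(np.float64(-0.196), np.float64(-0.188)), (np.float64(-0.094), np.float64(-0.056)), (np.float64(0.188), np.float64(0.198))] a,b [-0.07706494  0.11459921]
```

Emit:
{"method": "move_arm", "body": {
  "rows": [0, 0, 0, 0, 0, 0, 0, 0, 0, 0, 0, 0, 0, 0, 0, 0, 0, 0, 0, 0, 0, 0, 0, 0, 0, 0, 0, 0, 0, 0, 0, 0, 0, 0, 0, 0, 0, 0, 0, 0]
}}

```text
clock: 14.8
tcp_pos: [0.5687, -0.2133, 0.0575]
orientation: [-0.031, 3.141, -0.0]
contact_force: [3.4, -3.2, -0.5]
grip_width: 0.0123
gripper_force: 39.4
```

Emit:
{"method": "move_arm", "body": {
  "rows": [0, 0, 0, 0, 0, 0, 0, 0, 0, 0, 0, 0, 0, 0, 0, 0, 0, 0, 0, 0, 0, 0, 0, 0, 0, 0, 0, 0, 0, 0, 0, 0]
}}

```text
clock: 15.8
tcp_pos: [0.5688, -0.2133, 0.0575]
orientation: [-0.031, 3.141, -0.0]
contact_force: [3.8, -4.9, -1.4]
grip_width: 0.0124
gripper_force: 39.4
```

```bash
python3 m.py; python3 - <<'E'
from sim import *
p=np.load("prm.npy")
for n in range(4,9):
    o=sim([-.6]+[-1.2]*n+[-.6]+[0]*4,.0016,p,tail=8);print(n,o[-1],o[:,1].max())
E
```

```text
t 15.8 z 0.0575 y -0.2133 tilt 0.0017 F [ 3.8 -4.9 -1.4] grip 39.42269146442413 0.012379764188508438
dark runs [(np.float64(-0.196), np.float64(-0.188)), (np.float64(-0.094), np.float64(-0.056)), (np.float64(0.186), np.float64(0.198))] a,b [-0.07706494  0.11459921]
4 [0.04646634 0.        ] 0.07265759911105825
5 [0.06562366 0.        ] 0.08757421346310902
6 [0.08695493 0.        ] 0.10158597929838976
7 [0.11016837 0.        ] 0.1147477851337566
8 [0.13502369 0.        ] 0.12711118992401557
```

Emit:
{"method": "move_arm", "body": {
  "rows": [0, 0, -0.6, 0, 0, 0, -1.2, 0, 0, 0, -1.2, 0, 0, 0, -1.2, 0, 0, 0, -1.2, 0, 0, 0, -1.2, 0, 0, 0, -1.2, 0, 0, 0, -0.6, 0, 0, 0, 0, 0, 0, 0, 0, 0]
}}

```text
clock: 17.1
tcp_pos: [0.5687, -0.2133, 0.057]
orientation: [0.031, -3.141, 0.0]
contact_force: [3.5, -3.1, -0.9]
grip_width: 0.0124
gripper_force: 39.6
```

```bash
python3 m.py;python3 m.py
```

```text
t 17.1 z 0.057 y -0.2133 tilt 0.0001 F [ 3.5 -3.1 -0.9] grip 39.566786885261536 0.012401189747921933
dark runs [(np.float64(-0.196), np.float64(-0.188)), (np.float64(-0.022), np.float64(0.016)), (np.float64(0.186), np.float64(0.198))] a,b [-0.07706494  0.11459921]
t 17.15 z 0.0572 y -0.2133 tilt 0.0007 F [ 3.9 -3.8  0. ] grip 39.57146644592285 0.012765900689415863
dark runs [(np.float64(-0.196), np.float64(-0.188)), (np.float64(-0.018), np.float64(0.02)), (np.float64(0.188), np.float64(0.198))] a,b [-0.07706494  0.11459921]
```

Emit:
{"method": "move_arm", "body": {
  "rows": [0, 0, 0, 0, 0, 0, 0, 0, 0, 0, 0, 0, 0, 0, 0, 0]
}}

```text
clock: 17.7
tcp_pos: [0.5687, -0.2133, 0.0574]
orientation: [-0.031, 3.141, -0.0]
contact_force: [3.5, -3.5, 0.4]
grip_width: 0.0129
gripper_force: 39.6
```

```bash
python3 m.py;python3 m.py
```

```text
t 17.7 z 0.0574 y -0.2133 tilt 0.0015 F [ 3.5 -3.5  0.4] grip 39.58765089511871 0.012858671099715176
dark runs [(np.float64(-0.196), np.float64(-0.188)), (np.float64(-0.008), np.float64(0.03)), (np.float64(0.188), np.float64(0.198))] a,b [-0.07706494  0.11459921]
t 17.75 z 0.0574 y -0.2133 tilt 0.0015 F [ 3.5 -4.4 -0.4] grip 39.587575793266296 0.012578526594148338
dark runs [(np.float64(-0.196), np.float64(-0.188)), (np.float64(-0.008), np.float64(0.03)), (np.float64(0.188), np.float64(0.198))] a,b [-0.07706494  0.11459921]
```

Emit:
{"method": "move_arm", "body": {
  "rows": [0, 0, -0.7, 0, 0, 0, -1.2, 0, 0, 0, -1.2, 0, 0, 0, -1.2, 0, 0, 0, -1.2, 0, 0, 0, -1.2, 0, 0, 0, -1.2, 0, 0, 0, -0.9, 0, 0, 0, 0, 0, 0, 0, 0, 0]
}}

```text
clock: 19.05
tcp_pos: [0.5687, -0.2133, 0.057]
orientation: [0.031, -3.141, 0.0]
contact_force: [2.9, -3.0, 1.4]
grip_width: 0.0129
gripper_force: 39.7
```

Emit:
{"method": "move_arm", "body": {
  "rows": [0, 0, 0, 0, 0, 0, 0, 0, 0, 0, 0, 0]
}}

```text
clock: 19.42
tcp_pos: [0.5687, -0.2133, 0.0578]
orientation: [-0.031, 3.141, -0.0]
contact_force: [2.6, -3.9, 2.2]
grip_width: 0.0124
gripper_force: 39.7
```

```bash
python3 m.py;python3 m.py
```

```text
t 19.425 z 0.0578 y -0.2133 tilt 0.0028 F [ 2.6 -3.9  2.2] grip 39.74691867828369 0.012442201616051305
dark runs [(np.float64(-0.196), np.float64(-0.188)), (np.float64(0.092), np.float64(0.13)), (np.float64(0.188), np.float64(0.198))] a,b [-0.07706494  0.11459921]
t 19.475 z 0.0578 y -0.2133 tilt 0.0029 F [ 3.9 -3.6  0.3] grip 39.74720478057861 0.012490463064961163
dark runs [(np.float64(-0.196), np.float64(-0.19)), (np.float64(0.092), np.float64(0.132)), (np.float64(0.188), np.float64(0.198))] a,b [-0.07706494  0.11459921]
```

The roller is at about +112 mm and the strip is at +114 mm. Holding.

Emit:
{"method": "move_arm", "body": {
  "rows": [0, 0, 0, 0, 0, 0, 0, 0, 0, 0, 0, 0, 0, 0, 0, 0, 0, 0, 0, 0, 0, 0, 0, 0, 0, 0, 0, 0, 0, 0, 0, 0, 0, 0, 0, 0, 0, 0, 0, 0]
}}

```text
clock: 20.78
tcp_pos: [0.5687, -0.2133, 0.0579]
orientation: [-0.031, 3.141, -0.0]
contact_force: [3.1, -3.7, 2.2]
grip_width: 0.0128
gripper_force: 39.8
```

```bash
python3 m.py
```

```text
t 20.775 z 0.0579 y -0.2133 tilt 0.0032 F [ 3.1 -3.7  2.2] grip 39.7509902715683 0.01279578366229587
dark runs [(np.float64(-0.196), np.float64(-0.188)), (np.float64(0.094), np.float64(0.134)), (np.float64(0.188), np.float64(0.198))] a,b [-0.07706494  0.11459921]
```

Emit:
{"method": "move_arm", "body": {
  "rows": [0, 0, 0, 0, 0, 0, 0, 0, 0, 0, 0, 0, 0, 0, 0, 0, 0, 0, 0, 0, 0, 0, 0, 0, 0, 0, 0, 0, 0, 0, 0, 0, 0, 0, 0, 0, 0, 0, 0, 0]
}}

```text
clock: 22.08
tcp_pos: [0.5688, -0.2133, 0.0579]
orientation: [-0.032, 3.141, -0.0]
contact_force: [3.4, -3.2, 1.9]
grip_width: 0.0129
gripper_force: 39.8
```

Emit:
{"method": "move_arm", "body": {
  "rows": [0, 0, 0, 0, 0, 0, 0, 0, 0, 0, 0, 0, 0, 0, 0, 0, 0, 0, 0, 0, 0, 0, 0, 0, 0, 0, 0, 0, 0, 0, 0, 0, 0, 0, 0, 0, 0, 0, 0, 0]
}}

```text
clock: 23.32
tcp_pos: [0.5687, -0.2133, 0.0579]
orientation: [-0.031, 3.141, -0.0]
contact_force: [3.7, -3.9, 2.5]
grip_width: 0.0124
gripper_force: 39.8
```

```bash
python3 m.py
```

```text
t 23.325 z 0.0579 y -0.2133 tilt 0.0032 F [ 3.7 -3.9  2.5] grip 39.750319719314575 0.01236786653212914
dark runs [(np.float64(-0.196), np.float64(-0.188)), (np.float64(0.094), np.float64(0.134)), (np.float64(0.186), np.float64(0.198))] a,b [-0.07706494  0.11459921]
```

The roller is still at +114 mm, on the strip middle, and the handle is held.

```bash
python3 -c "
from bench import r
print(r.hand_in())"
```

```text
the job is handed in; nothing more can be done
None
```

The job is handed in; no verdict came back. By my camera measurements the roller rested about 3.6 s within 2 mm of the nearer strip's middle, then over 3 s on the farther strip's middle. The board was near level at the end, with the handle still gripped at about 40 N.

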